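# Reset the lever arch of the recipe file

### The job

Two lever arch recipe files lie open on the kitchen counter. On the one with the wide spine the lever was left half up and the rings do not meet: lift its lever all the way up so that the rings spring fully open, then press the lever down fully home so that they close. Leave the lever of the slim file shut.

Things in the scene. Friction and masses are not known exactly. Their poses are not given: they have to be found in the camera images.
- wide_file: Black lever arch file lying open, fixed (all in mm); spine 76 wide (other file: 40). Origin: middle of the spine's underside, z up, y along the spine. Towards -x the back board (200 x 260, 3 thick) with the rings and, beyond x=-93, paper 9 high; +x empty cover. Lever hinge: along x through x=-80, y=-45, z=32. Posts 52 high at x=-104, y=-40 and 40; arches 62 high, tipping to +x, up to 75 high.
- wide_lever (a joint): Angle (rad) of the wide file's steel lever (12 mm wide strip). 0: fully home, lever level and pointing to the file's -y, rings closed. 1.25: the stop, fully up, rings wide open. Starts at 0.3 to 0.55. Stiff hinge, 0.14 N m (2 N at the tab); it stays where it is left. The arches turn 0.75 as far.
- wide_tab (a point): Centre of the grip at the free end of the wide file's lever: a round steel cross bar 12 mm thick, 28 mm long, parallel to the file's x, 72 mm from the hinge. At home it lies at (-80, -117, 32) mm in the file's frame, 23 mm clear over the board; it rises on an arc towards +y. Both its ends are free. Axes turn with the lever: x as the file's, y towards the hinge.
- slim_lever (a joint): Angle (rad) of the lever of the slim file (spine 40 mm), which lies open beside the wide one; lever of the same make, size and sense. It is at 0 (home) and is to stay there.

How it is judged:
On the way:
1. the wide file's lever is lifted up (beyond 1.0 rad), its rings open (value of joint wide_lever above 1 rad), for 0.2 s.
At the end, for the whole second after the job is handed in: After having been up, the wide file's lever is home again within 0.14 rad (10 mm at the tab) and still, so that its rings are closed; the slim file's lever is home within 0.14 rad (value of joint each of wide_lever, slim_lever below 0.14 rad and velocity of joint wide_lever between -0.05 and 0.05 rad/s); the robot touches nothing.
It fails at once if the slim file's lever was lifted (beyond 0.2 rad) (value of joint slim_lever above 0.2 rad).
It also fails if it takes over 35 s, if anything falls off the work surface, if the arm or the gripper's body presses on something with over 40 N, if the wrist force passes 120 N, or if a joint passes its speed limit or range.

### The arm

A 7-joint arm with a two-finger parallel gripper is mounted at the origin on the work surface. World frame = base frame: x ahead of the robot, y to its left, z up, the work surface at z = 0. Lengths are in m, angles in rad, forces in N, time in s.
With the tool pointing down it reaches from about 0.4 to 0.85 m from the base axis. Payload 10.4 kg.
Tool frame: the origin (TCP) lies on the front face of the gripper's body, between the roots of the fingers; the fingertips stand 73 mm ahead of it and the grasp point (between the pads) lies 54 mm ahead of it; x points along the fingers, y is the direction in which the jaws open and shut, and the axes are right-handed (so a half turn about x gives the same grasp; the last joint's range is limited). The gripper opens to 85 mm and grips with 20 to 120 N. Pads are 22 mm wide; open, the fingers measure 114 mm over their backs; the gripper's body (76 mm by 85 mm) begins 54 mm behind the grasp point. The pads swing forward as they close: fully open they stand 13 mm farther back than shut.
Start: joints at [1.238, 0.332, -0.065, 1.46, 0.022, 1.35, -0.088], TCP at [0.191, -0.595, 0.304] pointing down, gripper open.
Joint ranges: [-2.6, 2.6], [-0.5, 2.12], [-1.47, 1.34], [0.16, 2.42], [-1.27, 4.41], [0.06, 2.06], [-2.6, 2.6]. Speed limits (rad/s): [2.22, 2.22, 2.79, 2.79, 3.14, 3.14, 3.14].

### API

Orientations are given as a unit quaternion [x, y, z, w].
In Python, from workcell import manip gives the robot as it stands. The module is installed in compiled form; this text tells all that it offers.
- The arm moves only by the tool arm_command, never from a script. Its argument "moves" is a list that holds one entry, the list of rows, each a list of 5 numbers: the closure, from 0 (fully open) to 1 (shut), then the shift along the tool's x, y, z in units of 25 mm (1.0 is 25 mm), then the turn about the tool's x in degrees. A call has 1 to 12 rows; each row shifts and turns the commanded pose from where the row before left it, along the tool's axes as they then stand; what a row does not reach is not made up. A row lasts 1/12 s, in which the tool goes at most 41.7 mm and 7.16 degrees, less where a joint would pass 70% of its speed; a pose out of reach is approached as far as the arm can. A call is refused whole if a number of a shift passes 1 or a number of a turn 7.16, either way. A call with a gripper value outside its range is refused whole. The fingers move at their own pace and stop on an object; "force" is the grip in N (left out, the last holds). Time passes only in rows, so rows that do not move let the fingers close. It gives the time, the measured TCP pose, the force and the opening at its end, in the units of the state.
- manip.get_obs(): the state, without advancing time (a new reading comes with each control period).
- manip.camera(name): name is "side" or "top" or "wrist"; returns the picture (400x640x3 uint8, red, green, blue); there is no depth.
- manip.camera_info(name): a dict with "vfov" (degrees; the focal length in pixels is half the picture's height over the tangent of half this angle, whatever the lens; pixels are square), "cx", "cy" (the principal point, pixels), "pose" (4x4, takes a point from camera to world coordinates). Camera axes: x right, y down, z forward; pixel columns grow to the right and rows downward; lengths in m; the calibration is good to about 2 mm. A picture is of the moment at which its call begins: read the wrist's pose just before it. camera_info takes no time and is no camera call; for the wrist camera it gives the pose at the moment of the call.
- manip.hand_in(): hands the job in, once; it reports no verdict.
Trained networks look in the newest picture that a camera, given by its name, has taken for a name from the list of things; names that differ only in an ending like _2 or _b are one class to them, and where a whole thing is asked for, a point or a joint stands for the part that bears it (a point fixed in the world has none). Each returns a list of dicts, best first, with "confidence" (0 to 1); they miss things now and then, are a little off and sometimes report something else, mostly with a low value. They report only what shows in the picture. A call takes as long as a camera call.
- manip.regions_of(query, camera): "mask" (400x640 bool, what is visible of it) and "rect" ([left, top, right, bottom] in pixels, round what is visible of it).
- manip.pinpoint(query, camera): "pixel" ([row, column] in pixels: a listed point, or the origin of a listed thing).
The state is a dict: "clock": time; "joint_pos": joint angles; "joint_velocities": joint speeds; "tau": joint torques, N m; "position": TCP position; "ee_rot": TCP orientation; "ft_force": force on the tool from outside, world axes, zero at the start; "torque": the same for the moment, N m; "grip_width": opening from 0.0 (shut) to 1.0 (fully open).
Only numpy, scipy, OpenCV 4.12 (cv2) and the standard library are available. Lean on these libraries where they do the work, as an engineer would, in place of code of your own. Each camera call takes 0.05 s, during which the arm holds its last target.

## Working session

There is one attempt and no reset: what is moved stays moved. The work goes in short steps, Python scripts to look and compute and a tool call to move; the robot and the scene stay as the last step left them, time stands still between calls to the robot, and variables do not carry over. Pictures are saved under pics/ and viewed, and the job is handed in when it is done.

Besides the shell and the picture viewer there is one more tool, called after "Emit:" by a JSON object that holds its "method" and its "body". arm_command: Moves the arm, as the interface text tells. Its arguments: {"type":"object","properties":{"moves":{"type":"array","items":{"type":"array","items":{"type":"array","items":{"type":"number"}}}},"force":{"type":"number"}},"required":["moves"]}

```bash
mkdir -p pics
python3 - <<'E'
from workcell import manip
import cv2
for n in ["top","side","wrist"]:
    im=manip.camera(n); cv2.imwrite(f"pics/{n}0.png",im[:,:,::-1])
    i=manip.camera_info(n); print(n,i)
    for q in ["wide_file","wide_tab","slim_lever","wide_lever"]:
        print(q,[(round(d['confidence'],2),[round(float(v)) for v in d['pixel']]) for d in manip.pinpoint(q,n)][:3] if q not in("slim_lever","wide_lever") else [(round(d['confidence'],2),d['rect']) for d in manip.regions_of(q,n)][:3])
print(manip.get_obs())
E
```

```text
top {'vfov': 50.623499321062994, 'cx': 316.17161079484504, 'cy': 195.41095984475263, 'pose': array([[ 0.00833175, -0.99586823,  0.09042704,  0.46899618],
       [-0.99983439, -0.00683334,  0.01686736, -0.08970511],
       [-0.01617975, -0.0905526 , -0.99576023,  1.02867257],
       [ 0.        ,  0.        ,  0.        ,  1.        ]])}
wide_file [(0.82, [188, 388])]
wide_tab [(0.51, [227, 429])]
slim_lever [(0.62, [222.0, 200.0, 255.2, 214.0]), (0.62, [316.4, 86.1, 455.7, 295.6])]
wide_lever [(0.53, [400.9, 222.1, 434.1, 238.2])]
side {'vfov': 47.637475293522236, 'cx': 317.2638143820999, 'cy': 206.75504195839173, 'pose': array([[-0.70665529, -0.41352558,  0.5741384 ,  0.08907342],
       [-0.70728957,  0.43519027, -0.55709146,  0.40863847],
       [-0.01948788, -0.79975372, -0.60001184,  0.55306325],
       [ 0.        ,  0.        ,  0.        ,  1.        ]])}
wide_file [(0.77, [187, 373])]
wide_tab [(0.73, [158, 440])]
slim_lever [(0.7, [234.7, 256.2, 279.5, 275.6])]
wide_lever [(0.86, [412.9, 155.6, 450.5, 188.7])]
wrist {'vfov': 66.21901068280005, 'cx': 321.9909378591789, 'cy':
[... 411 characters left out ...]
ide_lever []
{'clock': 0.75, 'joint_pos': array([ 1.23842983,  0.33212208, -0.06469033,  1.46008848,  0.02160109,
        1.34993358, -0.08848637]), 'joint_velocities': array([-0.00041715,  0.0025702 ,  0.00011852,  0.00097183,  0.00124355,
        0.00014504,  0.0022428 ]), 'tau': array([-2.84754369e-04, -6.25145888e+01,  4.87329334e-02, -3.91810262e+01,
        1.63599278e-02,  1.53140711e-03,  3.40357042e-05]), 'position': array([ 0.19053449, -0.59525612,  0.3039917 ]), 'ee_rot': array([ 0.69865491,  0.10903538, -0.69862903,  0.10913332]), 'ft_force': array([-0.64212394,  0.15637015,  0.55448625]), 'torque': array([-0.02165321,  0.02570601, -0.01359875]), 'grip_width': 0.9997153566690181}
```

View pics/top0.png

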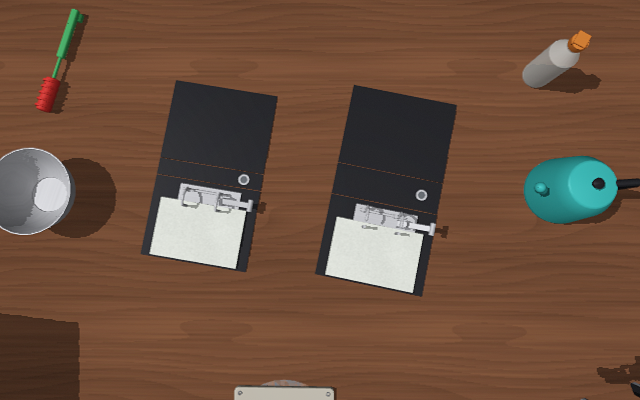

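View pics/side0.png

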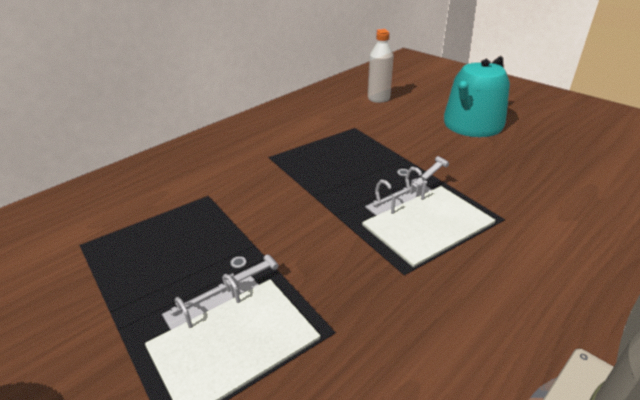

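```bash
cat > h.py <<'E'
from workcell import manip
import numpy as np, cv2
def proj(n,P,info=None):
    i=info or manip.camera_info(n); f=200/np.tan(np.radians(i['vfov'])/2)
    T=np.linalg.inv(i['pose']); P=np.atleast_2d(P); c=P@T[:3,:3].T+T[:3,3]
    return np.c_[f*c[:,0]/c[:,2]+i['cx'],f*c[:,1]/c[:,2]+i['cy']]
def fw(p,P):
    P=np.atleast_2d(P)/1000.; c,s=np.cos(p[2]),np.sin(p[2])
    return np.c_[c*P[:,0]-s*P[:,1]+p[0], s*P[:,0]+c*P[:,1]+p[1],P[:,2]]
def tab(a,r=72): return [-80,-45-r*np.cos(a),32+r*np.sin(a)]
E
python3 - <<'E'
from h import *
from scipy.optimize import least_squares
C=[[238,130,3],[238,-130,3],[-238,-130,3],[-238,130,3]]
top=np.array([[353,86],[456,104],[422,296],[316,274]]); side=np.array([[270,158],[355,129],[502,220],[405,270]])
tt=np.array([[429,227],[433,229]][:1]);ts=np.array([[440,158]])
def r(p):
    return np.r_[(proj('top',fw(p,C))-top).ravel(),(proj('side',fw(p,C))-side).ravel(),(proj('top',fw(p,tab(p[3])))-tt).ravel(),(proj('side',fw(p,tab(p[3])))-ts).ravel()]
s=least_squares(r,[.45,-.2,-.15,.4],loss='soft_l1'); p=s.x
print(p, r(p).round(1)); print('tab',fw(p,tab(p[3])),'hinge',fw(p,[-80,-45,32]))
np.save('p.npy',p)
im=cv2.imread('pics/top0.png'); im2=cv2.imread('pics/side0.png')
rows=[]
for n,img in (('top',im),('side',im2)):
    big=cv2.resize(img,None,fx=4,fy=4)
    for P,col in ((C,(0,255,0)),([[-80,-45,32]],(255,0,0)),([tab(p[3])],(0,0,255)),([[-104,40,52],[-104,-40,52]],(255,255,0))):
        for q in proj(n,fw(p,P)): cv2.circle(big,tuple((q*4).astype(int)),4,col,-1)
    x,y=proj(n,fw(p,[-80,-45,32]))[0]*4; x,y=int(x),int(y)
    rows.append(big[max(0,y-250):y+250,x-200:x+200])
cv2.imwrite('pics/chk.png',np.hstack(rows))
E
```

```text
[ 0.58258612 -0.24301872 -0.19383878  0.64344788] [-0.2 -1.9  0.2  0.1 -0.4  0.  -1.6 -0.4 -2.1 -1.2 -0.4 -1.8  3.8 -1.
  0.2  4.7  0.7  0.9  0.4 -1.2]
tab [[ 0.48432037 -0.32828931  0.07519693]] hinge [[ 0.49541614 -0.27176579  0.032     ]]
```

View pics/chk.png

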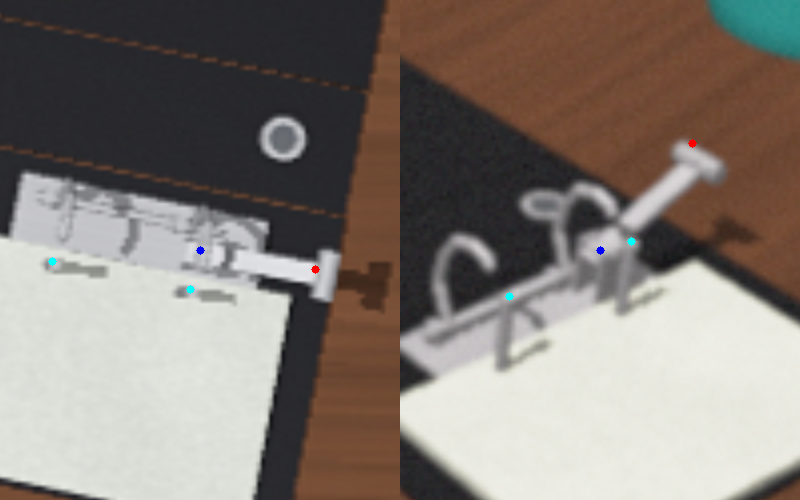

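Run:
```python
from h import *
from scipy.optimize import least_squares
C=[[238,130,3],[238,-130,3],[-238,-130,3],[-238,130,3]]
top=np.array([[353,86],[456,104],[422,296],[316,274]]); side=np.array([[270,158],[355,129],[502,220],[405,270]])
tt=np.array([[432.2,229.6]]);ts=np.array([[442.1,161]])
def r(p):
    return np.r_[(proj('top',fw(p,C))-top).ravel(),.4*(proj('side',fw(p,C))-side).ravel(),(proj('top',fw(p,tab(p[3])))-tt).ravel(),(proj('side',fw(p,tab(p[3])))-ts).ravel()]
s=least_squares(r,[.45,-.2,-.15,.4],loss='soft_l1'); p=s.x
print(p, r(p).round(1)); print('tab',fw(p,tab(p[3])),'hinge',fw(p,[-80,-45,32]))
np.save('p.npy',p)
# free triangulation
g=least_squares(lambda x:np.r_[(proj('top',x)-tt).ravel(),(proj('side',x)-ts).ravel()],fw(p,tab(p[3]))[0]); print(g.x,g.fun)
```

```text
[ 0.58189481 -0.2438475  -0.19084821  0.43194434] [-0.2 -1.5  0.3  0.2  0.3  0.2 -1.   0.1 -0.7 -0.4 -0.1 -0.7  1.7 -0.5
  0.5  1.8 -0.1 -0.8  0.6 -0. ]
tab [[ 0.4824078  -0.33705499  0.06214189]] hinge [[ 0.49481118 -0.27285513  0.032     ]]
[ 0.4819673  -0.33634887  0.06254704] [-0.35135059 -0.56611624  0.59744549  0.01343399]
```

```bash
cat >> h.py <<'E'
from scipy.spatial.transform import Rotation as R
def status(target=None):
    o=manip.get_obs(); Rm=R.from_quat(o['ee_rot']).as_matrix()
    print('t',o['clock'],'pos',o['position'].round(4),'F',o['ft_force'].round(1),'w',round(o['grip_width'],3))
    p=np.load('p.npy'); fx=np.array([np.cos(p[2]),np.sin(p[2]),0])
    print('tool axes cols\n',Rm.round(3)); y=Rm[:,1]
    a=np.degrees(np.arctan2(np.dot(np.cross(y,fx),Rm[:,0]),np.dot(y,fx))); a=(a+90)%180-90
    print('turn deg',a.round(2))
    if target is not None:
        R2=Rm@R.from_euler('x',a,degrees=True).as_matrix()
        d=np.array(target)-o['position']
        print('world d',d.round(4),'units in current axes',(Rm.T@d/.025).round(2),'after turn',(R2.T@d/.025).round(2))
E
python3 - <<'E'
from h import *
p=np.load('p.npy'); t=fw(p,tab(p[3]))[0]; status(t+[0,0,.058+.06])
E
```

```text
t 0.75 pos [ 0.1905 -0.5953  0.304 ] F [-0.6  0.2  0.6] w 1.0
tool axes cols
 [[ 0.     0.305 -0.952]
 [-0.    -0.952 -0.305]
 [-1.     0.    -0.   ]]
turn deg -61.32
world d [ 0.2919  0.2582 -0.1238] units in current axes [  4.95  -6.28 -14.27] after turn [  4.95   9.5  -12.36]
```

Emit:
{"method": "arm_command", "body": {"moves": [[[0,0,0,0,-6.8],[0,0,0,0,-6.8],[0,0,0,0,-6.8],[0,0,0,0,-6.8],[0,0,0,0,-6.8],[0,0,0,0,-6.8],[0,0,0,0,-6.8],[0,0,0,0,-6.8],[0,0,0,0,-6.8]]], "force": 30}}

```text
clock: 1.5
position: [0.1906, -0.5953, 0.304]
ee_rot: [-0.545, -0.451, 0.545, -0.451]
ft_force: [-0.4, -0.4, -0.0]
grip_width: 0.999
```

Emit:
{"method": "arm_command", "body": {"moves": [[[0,0,0.75,-1,0],[0,0,0.75,-1,0],[0,0,0.75,-1,0],[0,0,0.75,-1,0],[0,0,0.75,-1,0],[0,0,0.75,-1,0],[0,0,0.75,-1,0],[0,0,0.75,-1,0],[0,0,0.75,-1,0],[0,0,0.75,-1,0],[0,0,0.75,-1,0],[0,0,0.75,-1,0]]]}}

```text
clock: 2.5
position: [0.4698, -0.3428, 0.3041]
ee_rot: [-0.546, -0.449, 0.546, -0.45]
ft_force: [0.6, -0.9, -0.3]
grip_width: 0.997
```

Run:
```python
from h import *
p=np.load('p.npy'); t=fw(p,tab(p[3]))[0]; status(t+[0,0,.058+.06])
```

```text
t 2.5 pos [ 0.4698 -0.3428  0.3041] F [ 0.6 -0.9 -0.3] w 0.997
tool axes cols
 [[ 0.     0.981 -0.192]
 [-0.    -0.192 -0.981]
 [-1.     0.     0.   ]]
turn deg -0.12
world d [ 0.0126  0.0058 -0.124 ] units in current axes [ 4.96  0.45 -0.32] after turn [ 4.96  0.45 -0.32]
```

Emit:
{"method": "arm_command", "body": {"moves": [[[0,0.7,0.45,-0.32,0],[0,0.8,0,0,0],[0,0.9,0,0,0],[0,0.9,0,0,0],[0,0.9,0,0,0],[0,0.76,0,0,0],[0,0,0,0,0]]]}}

```text
clock: 3.08
position: [0.4798, -0.3374, 0.176]
ee_rot: [-0.545, -0.452, 0.546, -0.448]
ft_force: [0.9, 0.2, -0.2]
grip_width: 0.998
```

Run:
```python
from h import *
p=np.load('p.npy'); t=fw(p,tab(p[3]))[0]
info=manip.camera_info('wrist')
rows=[]
for n in ('wrist','side'):
    im=manip.camera(n)[:,:,::-1].copy()
    q=manip.pinpoint('wide_tab',n); print(n,[(d['confidence'],d['pixel']) for d in q][:2])
    pp=proj(n,t,info if n=='wrist' else None)[0]; print('pred',pp)
    cv2.circle(im,tuple(pp.astype(int)),3,(0,0,255),-1)
    rows.append(im[:,:] if n=='wrist' else im)
cv2.imwrite('pics/w1.png',rows[0]);cv2.imwrite('pics/s1.png',rows[1])
status(t+[0,0,.058])
```

```text
wrist [(0.58, [213.2, 327.8])]
pred [328.20913082 220.07429997]
side [(0.85, [157.2, 443.2])]
pred [442.67314775 160.97681212]
t 3.2833 pos [ 0.4821 -0.3386  0.1816] F [-0.1  0.8  1.4] w 0.999
tool axes cols
 [[ 0.002  0.981 -0.192]
 [-0.001 -0.192 -0.981]
 [-1.     0.002  0.001]]
turn deg -0.12
world d [ 0.0003  0.0016 -0.0614] units in current axes [ 2.46 -0.01 -0.07] after turn [ 2.46 -0.01 -0.07]
```

View pics/w1.png

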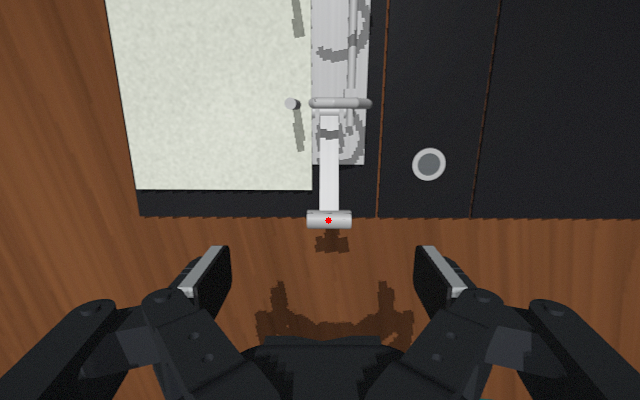

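View pics/s1.png

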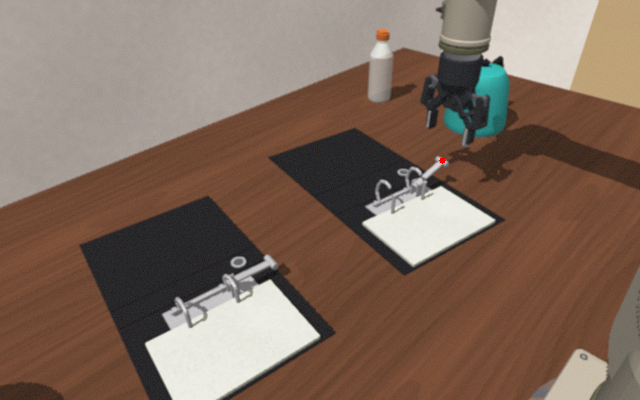

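The wrist view shows the bar at columns 306–352, row 219, and the predicted point falls on its centre. The jaws straddle it. I'll descend and grip the bar by its ends.

Emit:
{"method": "arm_command", "body": {"moves": [[[0,0.5,0,-0.07,0],[0,0.6,0,0,0],[0,0.6,0,0,0],[0,0.5,0,0,0],[0,0.25,0,0,0],[0,0,0,0,0],[0,0,0,0,0]]], "force": 30}}

```text
clock: 3.87
position: [0.482, -0.3365, 0.1189]
ee_rot: [0.546, 0.45, -0.546, 0.45]
ft_force: [0.0, -0.3, -0.3]
grip_width: 1.002
```

Emit:
{"method": "arm_command", "body": {"moves": [[[1,0,0,0,0],[1,0,0,0,0],[1,0,0,0,0],[1,0,0,0,0],[1,0,0,0,0],[1,0,0,0,0],[1,0,0,0,0],[1,0,0,0,0]]]}}

```text
clock: 4.53
position: [0.4829, -0.3369, 0.1195]
ee_rot: [0.546, 0.449, -0.545, 0.451]
ft_force: [4.9, -1.3, 0.7]
grip_width: 0.315
```

Run:
```python
from h import *
p=np.load('p.npy'); t=fw(p,tab(p[3]))[0]
for n in ('wrist','side'):
    im=manip.camera(n)[:,:,::-1].copy()
    if n=='side': im=cv2.resize(im[60:260,330:530],None,fx=3,fy=3)
    cv2.imwrite(f'pics/{n}2.png',im)
status(t+[0,0,.058])
# arc: units for tool x (down) and tool z (=-file y)
o=manip.get_obs()
for a in np.linspace(p[3],1.3,9):
    q=fw(p,tab(a))[0]-t; Rm=R.from_quat(o['ee_rot']).as_matrix(); print(round(a,3),(Rm.T@q/.025).round(2))
```

```text
t 4.6333 pos [ 0.4829 -0.3369  0.1195] F [ 5.1 -1.9  1. ] w 0.32
tool axes cols
 [[ 0.003  0.982 -0.191]
 [-0.001 -0.191 -0.982]
 [-1.     0.003  0.001]]
turn deg -0.1
world d [-0.0005 -0.0001  0.0007] units in current axes [-0.03 -0.02  0.01] after turn [-0.03 -0.02  0.01]
0.432 [0. 0. 0.]
0.54 [-0.28  0.   -0.15]
0.649 [-0.54  0.   -0.32]
0.757 [-0.77  0.   -0.52]
0.866 [-0.99  0.   -0.75]
0.974 [-1.18  0.   -1.  ]
1.083 [-1.34  0.   -1.26]
1.191 [-1.47  0.   -1.55]
1.3 [-1.57  0.   -1.84]
```

View pics/wrist2.png

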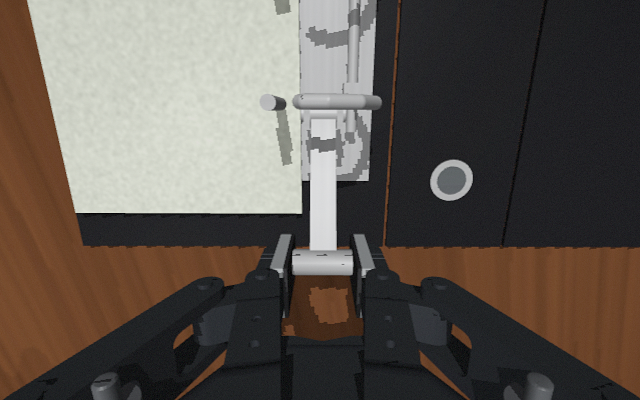

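View pics/side2.png

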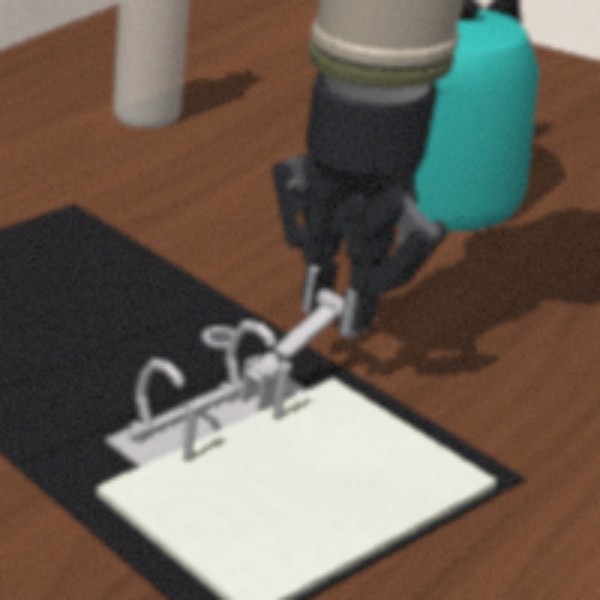

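Both pads are on the ends of the bar (opening 0.32, about 27 mm). Next I lift it along the arc.

Emit:
{"method": "arm_command", "body": {"moves": [[[1,-0.28,0,-0.15,0],[1,-0.26,0,-0.17,0],[1,-0.23,0,-0.2,0],[1,-0.22,0,-0.23,0],[1,-0.19,0,-0.25,0],[1,-0.16,0,-0.26,0],[1,-0.13,0,-0.29,0],[1,-0.05,0,-0.14,0],[1,0,0,0,0],[1,0,0,0,0],[1,0,0,0,0],[1,0,0,0,0]]]}}

```text
clock: 5.63
position: [0.4911, -0.296, 0.158]
ee_rot: [0.546, 0.448, -0.545, 0.451]
ft_force: [3.9, -3.1, 4.3]
grip_width: 0.318
```

Run:
```python
from h import *
p=np.load('p.npy'); t=fw(p,tab(1.24))[0]
for n in ('wrist','side'):
    im=manip.camera(n)[:,:,::-1].copy()
    if n=='side': im=cv2.resize(im[60:260,330:530],None,fx=3,fy=3)
    cv2.imwrite(f'pics/{n}3.png',im)
status(t+[0,0,.058])
```

```text
t 5.7333 pos [ 0.491 -0.296  0.158] F [ 4.6 -3.   4.7] w 0.316
tool axes cols
 [[ 0.003  0.981 -0.192]
 [-0.002 -0.192 -0.981]
 [-1.     0.004  0.002]]
turn deg -0.11
world d [-0.0007  0.0002  0.0001] units in current axes [-0.   -0.03 -0.  ] after turn [-0.   -0.03 -0.  ]
```

View pics/wrist3.png

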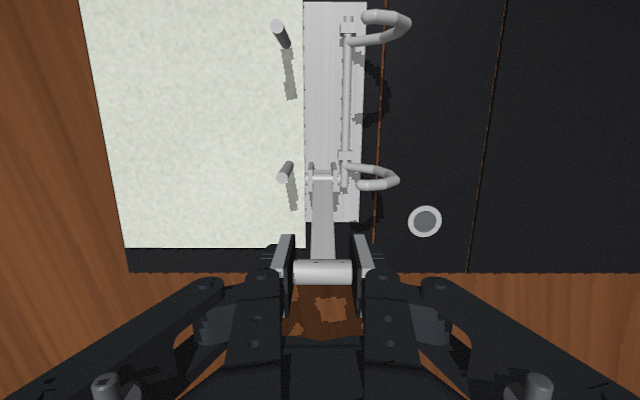

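View pics/side3.png

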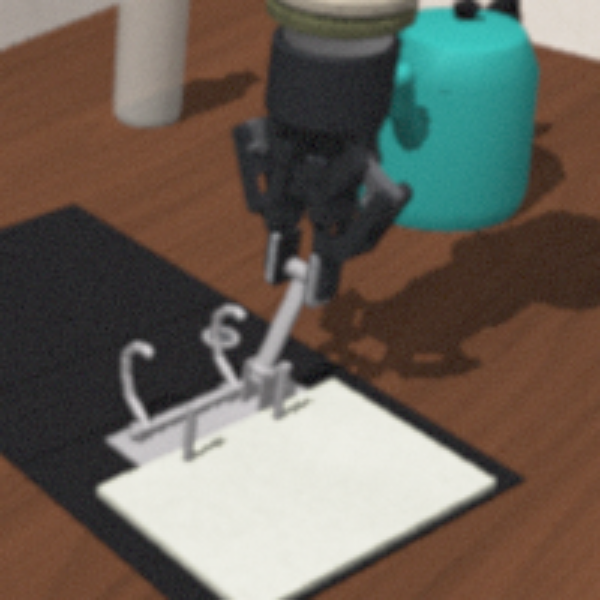

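The lever is near its stop (about 1.24 rad), the arches are tipped wide open, and it has held there for over 0.2 s. Now I follow the arc back down.

Emit:
{"method": "arm_command", "body": {"moves": [[[1,0.14,0,0.33,0],[1,0.18,0,0.31,0],[1,0.21,0,0.29,0],[1,0.25,0,0.26,0],[1,0.28,0,0.22,0],[1,0.3,0,0.19,0],[1,0.32,0,0.15,0],[1,0.34,0,0.11,0],[1,0.35,0,0.06,0],[1,0.36,0,0.02,0],[1,0.08,0,0,0],[1,0,0,0,0]]]}}

```text
clock: 6.73
position: [0.4817, -0.3438, 0.0877]
ee_rot: [0.546, 0.448, -0.546, 0.451]
ft_force: [1.6, -0.9, 10.0]
grip_width: 0.316
```

Emit:
{"method": "arm_command", "body": {"moves": [[[1,0,0,0,0],[1,0,0,0,0]]]}}

```text
clock: 6.9
position: [0.4817, -0.3438, 0.0878]
ee_rot: [0.546, 0.448, -0.546, 0.451]
ft_force: [2.5, -1.6, 10.6]
grip_width: 0.315
```

Run:
```python
from h import *
p=np.load('p.npy'); t=fw(p,tab(0))[0]
for n in ('wrist','side'):
    im=manip.camera(n)[:,:,::-1].copy()
    if n=='side': im=cv2.resize(im[60:260,330:530],None,fx=3,fy=3)
    cv2.imwrite(f'pics/{n}4.png',im)
status(t+[0,0,.058])
```

```text
t 7.0 pos [ 0.4817 -0.3438  0.0877] F [ 2.5 -0.5 11.5] w 0.317
tool axes cols
 [[ 0.003  0.981 -0.192]
 [-0.002 -0.192 -0.981]
 [-1.     0.003  0.001]]
turn deg -0.14
world d [-0.0005  0.0002  0.0023] units in current axes [-0.09 -0.02 -0.  ] after turn [-0.09 -0.02 -0.  ]
```

View pics/wrist4.png

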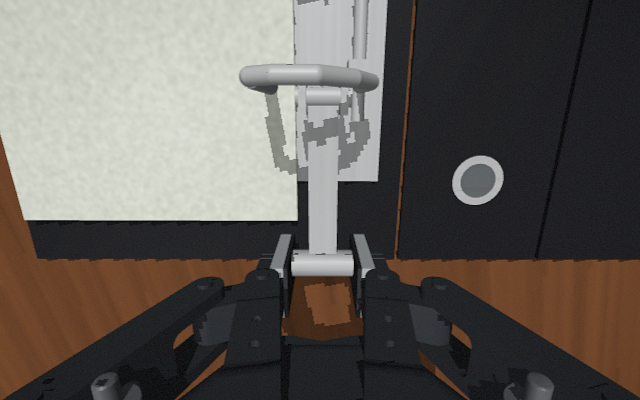

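View pics/side4.png

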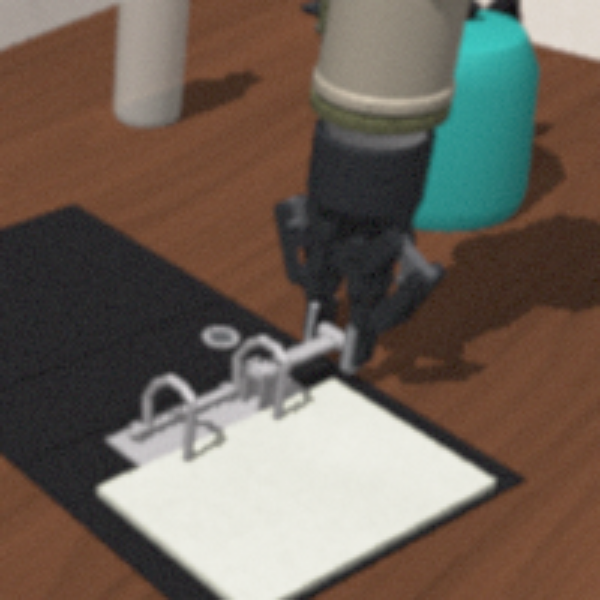

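The rings meet and the lever is level against its stop, with about 10 N of pressing force. I'll release and retreat.

Emit:
{"method": "arm_command", "body": {"moves": [[[0,0,0,0,0],[0,0,0,0,0],[0,0,0,0,0],[0,0,0,0,0],[0,0,0,0,0],[0,0,0,0,0],[0,-0.4,0,0,0],[0,-0.8,0,0,0],[0,-1,0,0,0],[0,-1,0,0,0],[0,-1,0,0,0],[0,-1,0,0,0]]]}}

```text
clock: 8.0
position: [0.4805, -0.3425, 0.2185]
ee_rot: [0.546, 0.449, -0.546, 0.45]
ft_force: [0.5, 0.2, -0.1]
grip_width: 1.002
```

Emit:
{"method": "arm_command", "body": {"moves": [[[0,-0.5,0,0.5,0],[0,0,0,1,0],[0,0,0,1,0],[0,0,0,1,0],[0,0,0,1,0],[0,0,0,0,0],[0,0,0,0,0],[0,0,0,0,0]]]}}

```text
clock: 8.67
position: [0.4594, -0.4524, 0.2293]
ee_rot: [0.546, 0.45, -0.545, 0.45]
ft_force: [0.7, 0.4, 0.5]
grip_width: 1.0
```

Run:
```python
from h import *
p=np.load('p.npy')
im=manip.camera('side')[:,:,::-1].copy()
print(manip.pinpoint('wide_tab','side')[:2])
for a in (0,.14): print(a,proj('side',fw(p,tab(a))))
cv2.imwrite('pics/side5.png',cv2.resize(im[100:350,140:540],None,fx=2,fy=2))
status()
```

```text
[{'pixel': [168.4, 445.7], 'confidence': 0.52}]
0 [[442.79538545 172.30309592]]
0.14 [[443.26080981 168.36032809]]
t 8.7667 pos [ 0.4597 -0.4519  0.2294] F [0.1 0.6 0.3] w 0.998
tool axes cols
 [[ 0.001  0.982 -0.19 ]
 [ 0.    -0.19  -0.982]
 [-1.     0.    -0.   ]]
turn deg -0.01
```

View pics/side5.png

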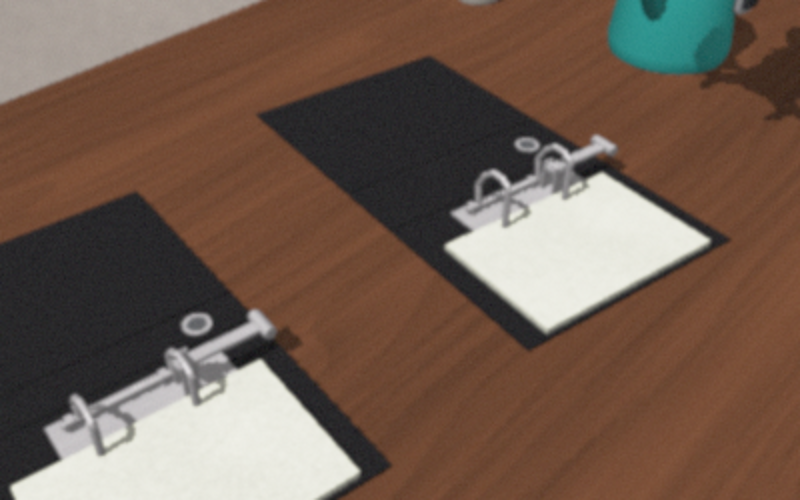

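```bash
python3 -c "
from workcell import manip
print(manip.hand_in())"
```

```text
the job is handed in; nothing more can be done
None
```

I gripped the wide file's lever by the two ends of its cross bar and lifted it along its arc to about 1.24 rad, where the rings stood wide open. After holding it there for more than 0.2 s I pressed it back down. It met the stop with about 10 N, then I opened the gripper and backed the arm clear. The job was handed in at about 8.8 s.

- **Wide file, final side view:** the lever is level and the arches meet the posts. I read the tab at about (441, 173) px, against a predicted (443, 172) for an angle of 0.
- **Slim file:** its lever still looks home in the final view, and the arm never went near it.
- **Arm:** the wrist force is about zero and the gripper is clear of everything.
- **Disagreement:** the network placed the tab at row 168, about 4 px higher than I did, which would mean about 0.14 rad. It read the tab about 3 to 4 px too high in my earlier side-view comparisons as well. I therefore trusted the picture and the contact force over it.

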